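Reset the tripped bench breaker

TASK

One of the three breakers on the grey bench supply box has tripped: its lever stands upright, half-way, while the other two lean away from the robot in the on position. Reset it: push its lever toward the robot, fully off, firmly against the springy stop until the catch inside takes, then throw it away from the robot to on, so that it stays on by itself. Do not force the lever, and leave the other two levers and the glass and tools round the box alone.

Things in the scene. Friction and masses are not known exactly. Their poses are not given: they have to be found in the camera images.
- supply_box: fixed grey box, 140 (x) x 226 (y) x 45 mm; origin at the centre of its underside; its x axis points away from the robot (yaw -0.35 to 0.12) and is the on direction of all levers. On it stand three white breaker modules, 94 (x) x 36 (y) mm, tops 75 mm above the worktop, at y = -62, 0, +62 mm of the box, in any order
- tripped: the tripped breaker's module (axes as the box). Pushing off: up to 3 N at the bar, then the catch adds about 4 N, then a springy stop adds 2 to 3 N per mm of bar travel. The catch takes when the push reaches 10 to 14 N on that stop, at a lever angle of -0.25 to -0.55 that differs each time: only felt, not seen. Push to 16 to 20 N. Let go, the lever returns upright
- tripped_slot (a point): centre of the top face of the tripped breaker's module, 75 mm above the worktop; lever hinge axis along y, 9 mm below it. Throwing on: a light detent (up to 10 N), then a like springy stop from 0.56 rad: push to about 12 N. With the catch taken the lever stays at 0.40 to 0.50 when let go; if not, it springs back upright and must be pushed off again, harder
- tripped_grip (a point): centre of the black round bar (16 mm thick, 26 mm long along y) at the end of the tripped breaker's lever, 58 mm from the hinge axis; 124 mm above the worktop when upright. Below the bar the lever is a flat 8 mm (x) by 10 mm (y) stem
- tripped_lever (a joint): angle of the tripped breaker's lever, rad: 0 upright (tripped; a light spring, 0.3 Nm/rad, brings it back there), positive = leaning away from the robot, toward on. The lever breaks above 25 N
- healthy_a_lever (a joint): angle of one healthy breaker's lever (same shape), at 0.50 = on; must stay on
- healthy_b_lever (a joint): angle of the other healthy breaker's lever (same shape), at 0.50 = on; must stay on
- healthy_a_slot (a point): centre of the top face of the module of healthy_a_lever, 75 mm above the worktop
- healthy_b_slot (a point): centre of the top face of the module of healthy_b_lever, 75 mm above the worktop
- beaker: bystander: small glass beaker, 57x64x72 mm, right of the box; origin at its underside
- bung: bystander: rubber stopper, 29x29x28 mm, left of the box; origin at its underside
- scoop: bystander: steel lab spatula 181 mm long, lying in front of the box; origin at its underside

How it is judged:
On the way, in this order (a step that is already met when the one before it is completed fails the run):
1. the tripped lever is pushed toward the robot to its off end (value of joint tripped_lever below -0.22 rad), for 0.05 s.
2. the lever is thrown on (value of joint tripped_lever above 0.4 rad), for 0.1 s.
At the end, for the whole second after the job is handed in: the tripped breaker's lever stays on by itself (above 0.36 rad and at rest, velocity below 0.1 rad/s) and the other two levers are still on (above 0.42 rad) (value of joint tripped_lever above 0.36 rad and velocity of joint tripped_lever below 0.1 rad/s and value of joint each of healthy_a_lever, healthy_b_lever above 0.42 rad); the robot touches nothing.
It fails at once if the tripped lever is pushed with more than 25 N (contact force between any of the fingers, the arm and tripped_lever above 25 N).
It fails at once if a healthy breaker's lever is pulled off its on position (below 0.3 rad) (value of joint any of healthy_a_lever, healthy_b_lever below 0.3 rad).
It fails at once if a bystander is moved more than 20 mm (distance of any of beaker, bung, scoop from where it was at the start of the episode above 0.02 m).
It also fails if it takes over 54 s, if anything falls off the work surface, if the arm or the gripper's body presses on something with over 40 N, if the wrist force passes 120 N, or if a joint passes its speed limit or range.

ROBOT

A 6-joint arm with a two-finger parallel gripper is mounted at the origin on a cart in front of the work surface, level with it; the furniture and walls round the work are solid. World frame = base frame: x ahead of the robot, y to its left, z up, the work surface at z = 0. Lengths are in m, angles in rad, forces in N, time in s.
With the tool pointing down it reaches from about 0.375 to 0.9 m from the base axis. Payload 3.1 kg.
Tool frame: the origin (TCP) lies on the centre line of the jaws, within the pads' length; the fingertips stand 25 mm ahead of it and the grasp point (between the pads) lies 6 mm ahead of it (manip.tips_ahead is the distance from the TCP to the fingertips, in m); z points along the fingers, y is the direction in which the jaws open and shut (so a half turn about z gives the same grasp; the last joint's range is limited). The gripper opens to 85 mm and grips with 20 to 120 N. Pads are 22 mm wide; open, the fingers measure 114 mm over their backs; the gripper's body (76 mm by 85 mm) begins 54 mm behind the grasp point. The pads swing forward as they close: fully open they stand 13 mm farther back than shut.
Start: joints at [1.06, 0.527, 1.433, -0, 1.181, -0.178], TCP at [0.204, 0.591, 0.256] pointing down, gripper open.
Joint ranges: [-3.08, 3.08], [-0.75, 2.2], [0.22, 2.44], [-1.43, 4.57], [0, 2.65], [-2.85, 2.85]. Speed limits (rad/s): [2.79, 2.79, 3.14, 3.14, 3.14, 3.14].

INTERFACE

Orientations are given as a unit quaternion [x, y, z, w].
In Python, from station import manip gives the robot as it stands.
- The arm moves only by the tool play_rows, never from a script. Its argument "steps" is a list that holds one entry, the list of rows, each a list of 6 numbers: the shift along the tool's x, y, z in m, then the turn, a rotation vector about the tool's x, y, z in degrees. In form: [[[x, y, z, rx, ry, rz], ...]]. A call has 1 to 10 rows; each row shifts and turns the commanded pose from where the row before left it, along the tool's axes as they then stand; what a row does not reach is not made up. A row lasts 1/8 s, in which the tool goes at most 62.5 mm and 10.7 degrees, less where a joint would pass 70% of its speed; a pose out of reach is approached as far as the arm can. A call is refused whole if a number of a shift passes 0.0625 or a number of a turn 10.7, either way. A call with a gripper value outside its range is refused whole. "fingers" is the opening, from 0 (shut) to 1 (fully open), set as the call begins (left out, the last holds). The fingers move at their own pace and stop on an object; "squeeze" is the grip in N (left out, the last holds). Time passes only in rows, so rows that do not move let the fingers close. It gives the time, the measured TCP pose, the force and the opening at its end, in the units of the state.
- manip.sense(): the state, without advancing time (a new reading comes with each control period).
- manip.snapshot(name): name is "scene" or "top" or "wrist"; returns a dict with "img" (400x640x3 uint8, red, green, blue), "K" (3x3 intrinsics, pixels), "world_from_camera" (4x4, takes a point from camera to world coordinates). Camera axes: x right, y down, z forward; pixel columns grow to the right and rows downward; lengths in m; the calibration is good to about 2 mm. A picture is of the moment at which its call begins. There is no depth.
- manip.sign_off(): hands the job in, once; it reports no verdict.
Trained networks look in a picture, given as the dict that the camera call returned (one of the last four; its "shot" number tells which), for a name from the list of things; names that differ only in an ending like _2 or _b are one class to them, and where a whole thing is asked for, a point or a joint stands for the part that bears it (a point fixed in the world has none). Each returns a list of dicts, best first, with "score" (0 to 1); they miss things now and then, are a little off and sometimes report something else, mostly with a low value. They report only what shows in the picture. A call takes as long as a camera call.
- manip.regions_of(label, picture): "pixels" (400x640 bool, what is visible of it) and "rect" ([left, top, right, bottom] in pixels, round what is visible of it).
- manip.pinpoint(label, picture): "point" ([column, row] in pixels: a listed point, or the origin of a listed thing).
The state is a dict: "t": time; "q": joint angles; "qd": joint speeds; "tau": joint torques, N m; "tcp_pos": TCP position; "tool_rot": TCP orientation; "force": force on the tool from outside, world axes, zero at the start; "ft_torque": the same for the moment, N m; "finger_gap": opening from 0.0 (shut) to 1.0 (fully open).
Only numpy, scipy, OpenCV 4.12 (cv2) and the standard library are available. Lean on these libraries where they do the work, as an engineer would, in place of code of your own. Each camera call takes 0.05 s, during which the arm holds its last target.

## Working session

There is one attempt and no reset: what is moved stays moved. The work goes in short steps, Python scripts to look and compute and a tool call to move; the robot and the scene stay as the last step left them, time stands still between calls to the robot, and variables do not carry over. Pictures are saved under pics/ and viewed, and the job is handed in when it is done.

Besides the shell and the picture viewer there is one more tool, called after ">>>" as a command line: name --argument value ..., lists and objects as JSON in quotes. play_rows: Moves the arm, as the interface text tells. Its arguments: {"type":"object","properties":{"steps":{"type":"array"},"fingers":{"type":"number"},"squeeze":{"type":"number"}},"required":["steps"]}

```bash
mkdir -p pics; cat > h.py <<'E'
import numpy as np, cv2
from station import manip
def save(p,n): cv2.imwrite('pics/%s.png'%n, cv2.cvtColor(p['img'],cv2.COLOR_RGB2BGR))
def ray(p,uv):
    K=np.array(p['K']);T=np.array(p['world_from_camera'])
    d=T[:3,:3]@np.linalg.solve(K,[uv[0],uv[1],1.]);return T[:3,3],d
def atz(p,uv,z):
    o,d=ray(p,uv);return o+d*(z-o[2])/d[2]
def proj(p,X):
    K=np.array(p['K']);T=np.array(p['world_from_camera'])
    c=T[:3,:3].T@(np.array(X)-T[:3,3]);u=K@c;return u[:2]/u[2]
E
python3 - <<'E'
from h import *
print(manip.sense())
for n in('scene','top'):
    p=manip.snapshot(n);save(p,n+'0');print(n,np.round(p['world_from_camera'],3).tolist())
    for l,z in(('supply_box',0),('tripped_slot',.075),('tripped_grip',.124),('healthy_a_slot',.075),('beaker',0),('bung',0),('scoop',0)):
        for r in manip.pinpoint(l,p)[:3]: print(l,round(r['score'],2),np.round(r['point'],1),np.round(atz(p,r['point'],z),4))
E
```

```text
{'t': 0.0, 'q': array([ 1.05952684e+00,  5.28449325e-01,  1.43395267e+00, -2.33410748e-06,
        1.18140802e+00, -1.78507132e-01]), 'qd': array([-0.00100231,  0.00140087, -0.00127567, -0.00150023, -0.00088261,
       -0.00041331]), 'tau': array([-9.52415794e-04, -4.42353094e+01, -1.78023112e+01, -3.51212493e-04,
        8.52200756e-03, -1.60518990e-06]), 'tcp_pos': array([0.20379296, 0.59011064, 0.2553279 ]), 'tool_rot': array([ 1.65614051e-01,  9.86190021e-01, -1.04375891e-03, -3.73819936e-04]), 'force': array([ 0.86571473, -0.7133267 , -0.06789826]), 'ft_torque': array([ 0.00465489,  0.05847451, -0.02930962]), 'finger_gap': 0.9994645572778394}
scene [[0.886, -0.229, 0.404, 0.094], [-0.464, -0.45, 0.763, -0.575], [0.007, -0.863, -0.505, 0.626], [0.0, 0.0, 0.0, 1.0]]
supply_box 0.83 [326.1 236. ] [0.5288 0.2277 0.    ]
tripped_slot 0.62 [343.1 225.7] [0.5257 0.1487 0.075 ]
tripped_grip 0.58 [340.2 204.2] [0.5215 0.156  0.124 ]
healthy_a_slot 0.71 [327.4 207.3] [0.5315 0.2285 0.075 ]
beaker 0.57 [355.8 282.9] [0.5041 0.0559 0.    ]
scoop 0.67 [274.2 253.2] [0.3984 0.2209 0.    ]
scoop 0.35 [340.5 202.4] [0.6322 0.3441 0.    ]
scoop 0.3 [315.2 200.8] [0.5785 0.3805 0.    ]
top [[0.029, -0.988, 0.15, 0.362], [-0.999, -0.025, 0.027, 0.188], [-0.023, -0.151, -0.988, 0.923], [0.0, 0.0, 0.0, 1.0]]
supply_box 0.61 [317.9 182.6] [0.5308 0.2164 0.    ]
tripped_slot 0.97 [349.1 173.2] [0.5384 0.1504 0.075 ]
tripped_grip 0.44 [347.  175.7] [0.5231 0.1565 0.124 ]
healthy_a_slot 0.71 [315.6 177.9] [0.5268 0.2191 0.075 ]
healthy_a_slot 0.36 [247.2 174.2] [0.5311 0.3611 0.075 ]
beaker 0.73 [390.  196.9] [0.5025 0.0555 0.    ]
bung 0.43 [249.5 173.4] [0.5481 0.3713 0.    ]
scoop 0.65 [309.6 238.9] [0.4048 0.2309 0.    ]
```

```bash
ls
```

```text
h.py
pics
```

```bash
python3 - <<'E'
import cv2
for n in('scene0','top0'):
    i=cv2.imread('pics/%s.png'%n); c=i[130:310,220:440]
    cv2.imwrite('pics/%s_c.png'%n,cv2.resize(c,None,fx=3.3,fy=3.3,interpolation=cv2.INTER_CUBIC)[:600])
E
```

```text
(no output)
```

View pics/scene0_c.png

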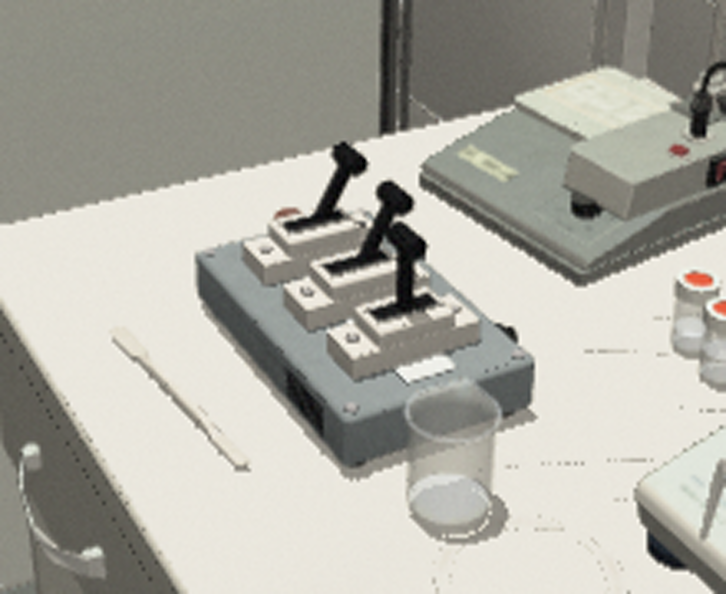

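View pics/top0_c.png

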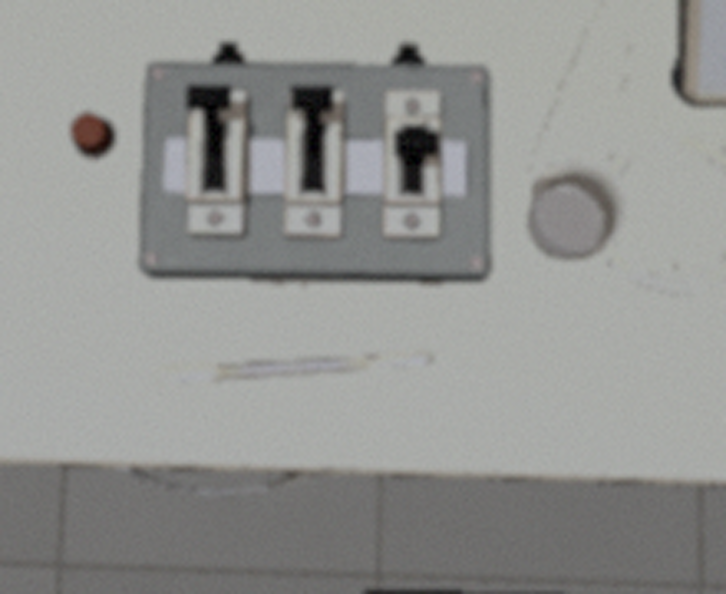

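View pics/scene0.png

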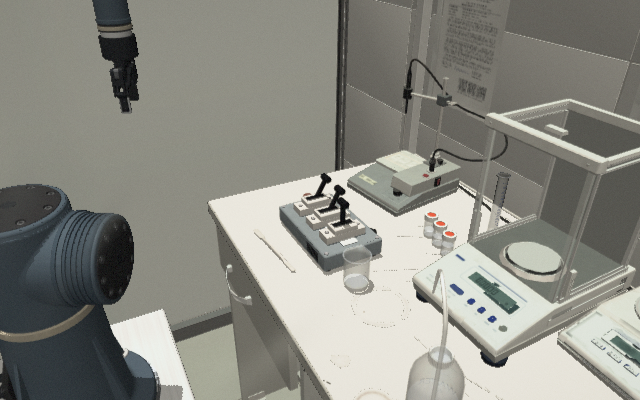

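The tripped lever is the right-hand module: upright, with its bar at about (405,242) in the scene crop, beside the beaker. The other two lean away. Next I'll measure the yaw, then approach and look with the wrist camera.

```bash
python3 - <<'E'
from h import *
print(manip.tips_ahead)
p=manip.snapshot('top')
f=lambda x,y,z:atz(p,(220+x/3.3,130+y/3.3),z)
# box top corners z=.045
C=np.array([f(147,65,.045),f(488,68,.045),f(488,276,.045),f(143,274,.045)]);print(C.round(4),C.mean(0).round(4))
d=C[0]-C[1];print('yaw',np.arctan2(-d[0],d[1])); d=C[3]-C[2];print(np.arctan2(-d[0],d[1]))
r=manip.regions_of('supply_box',p)[0];m=r['pixels'];print(r['score'],m.sum())
c,_=cv2.findContours(m.astype(np.uint8),0,1);c=max(c,key=len)[:,0]
pts=np.array([atz(p,u,.045)[:2] for u in c],dtype=np.float32);print(cv2.minAreaRect(pts))
for a,b in(((215,218),(412,222)),):
    A,B=f(*a,.06),f(*b,.06);d=A-B;print(A,B,np.arctan2(-d[0],d[1]))
print('screws R',f(412,105,.065),f(412,222,.065))
for l in ('tripped_grip','tripped_slot','tripped_lever'):
  for r in manip.regions_of(l,p)[:2]:print(l,r['score'],r['rect'])
q=manip.snapshot('scene')
a=manip.pinpoint('tripped_grip',p)[0]['point'];b=manip.pinpoint('tripped_grip',q)[0]['point']
o1,d1=ray(p,a);o2,d2=ray(q,b)
s=np.linalg.lstsq(np.c_[d1,-d2],o2-o1,rcond=None)[0];print('tri',o1+d1*s[0],o2+d2*s[1])
E
```

```text
0.025
[[0.592  0.3326 0.045 ]
 [0.5951 0.1096 0.045 ]
 [0.4589 0.1081 0.045 ]
 [0.4544 0.3284 0.045 ]] [0.5251 0.2197 0.045 ]
yaw 0.013807320585956327
0.020647659324017548
0.94 4537
((0.52911376953125, 0.22233478724956512), (0.15612974762916565, 0.22605614364147186), 1.2885315418243408)
[0.48959309 0.28209196 0.06      ] [0.4902178  0.15760496 0.06      ] 0.0050182332030448565
screws R [0.56453239 0.15925256 0.065     ] [0.48947563 0.1577819  0.065     ]
tripped_grip 0.67 [339.4, 172.1, 355.4, 184.3]
tripped_slot 0.68 [337.7, 155.2, 356.7, 205.9]
tri [0.52158954 0.15642869 0.12678431] [0.5244165  0.15518252 0.12740019]
```

>>> play_rows --steps '[[[0,0,0,0,0,-10],[0,0,0,0,0,-10],[-0.036,-0.043,0,0,0,0],[-0.036,-0.043,0,0,0,0],[-0.036,-0.043,0,0,0,0],[-0.036,-0.043,0,0,0,0],[-0.036,-0.043,0,0,0,0],[-0.036,-0.043,0,0,0,0],[-0.036,-0.043,0,0,0,0],[-0.036,-0.043,0,0,0,0]]]' --fingers 0 --squeeze 60

```text
t: 2.45
tcp_pos: [0.4989, 0.25, 0.2565]
tool_rot: [-0.008, 1.0, 0.0, 0.0]
force: [0.7, 0.2, -0.0]
finger_gap: -0.0
```

```bash
python3 - <<'E'
from h import *
from scipy.spatial.transform import Rotation as R
s=manip.sense();print(s['tcp_pos'],s['force'],s['finger_gap'],s['t'],R.from_quat(s['tool_rot']).as_matrix().round(3))
p=manip.snapshot('wrist');save(p,'w1');print(p['world_from_camera'].round(3))
for l,z in(('tripped_slot',.075),('tripped_grip',.124),('healthy_a_slot',.075)):
    for r in manip.pinpoint(l,p)[:2]: print(l,round(r['score'],2),np.round(r['point'],1),np.round(atz(p,r['point'],z),4))
E
```

```text
[0.49890388 0.24995067 0.25654243] [ 0.70142131  0.223988   -0.03438806] -0.00010575441155353114 2.45 [[-1.    -0.016  0.001]
 [-0.016  1.     0.   ]
 [-0.001  0.    -1.   ]]
[[-0.016  0.947  0.32   0.416]
 [ 1.     0.015  0.007  0.25 ]
 [ 0.002  0.32  -0.948  0.375]
 [ 0.     0.     0.     1.   ]]
tripped_slot 0.73 [234.3 206.4] [0.5277 0.1626 0.075 ]
tripped_grip 0.95 [216.2 225.8] [0.5283 0.1593 0.124 ]
healthy_a_slot 0.86 [288.6 208.5] [0.5292 0.2194 0.075 ]
```

View pics/w1.png

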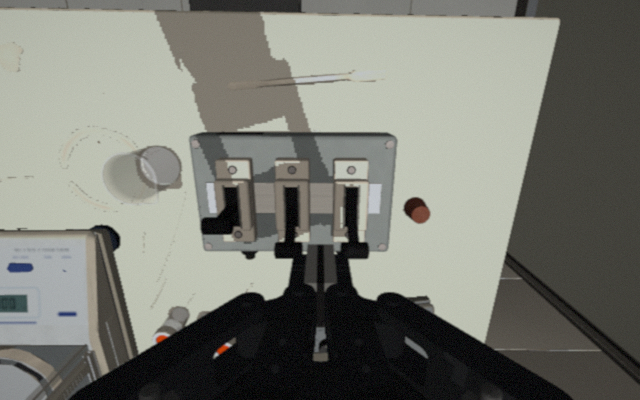

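The wrist view shows the tripped module at (234,200) with its bar at (216,226), which agrees with the other views. I'll go to the far side of the bar and lower.

>>> play_rows --steps '[[[-0.034,-0.0465,0,0,0,0],[-0.034,-0.0465,0,0,0,0],[0,0,0,0,0,0],[0,0,0.04,0,0,0],[0,0,0.04,0,0,0],[0,0,0.02,0,0,0],[0,0,0,0,0,0]]]'

```text
t: 3.52
tcp_pos: [0.5645, 0.1614, 0.1547]
tool_rot: [-0.009, 1.0, 0.0, -0.003]
force: [0.2, -0.1, -0.1]
finger_gap: -0.003
```

```bash
python3 - <<'E'
from h import *
s=manip.sense();print(s['tcp_pos'],s['force'],s['t'])
for n in('scene','wrist','top'):
    p=manip.snapshot(n);save(p,n+'2')
i=cv2.imread('pics/scene2.png')[150:300,260:420];cv2.imwrite('pics/s2c.png',cv2.resize(i,None,fx=4,fy=4,interpolation=2))
i=cv2.imread('pics/top2.png')[120:240,260:420];cv2.imwrite('pics/t2c.png',cv2.resize(i,None,fx=4,fy=4,interpolation=2))
E
```

```text
[0.56450146 0.1613681  0.15468112] [ 0.15488046 -0.08711841 -0.12635421] 3.525
```

View pics/s2c.png

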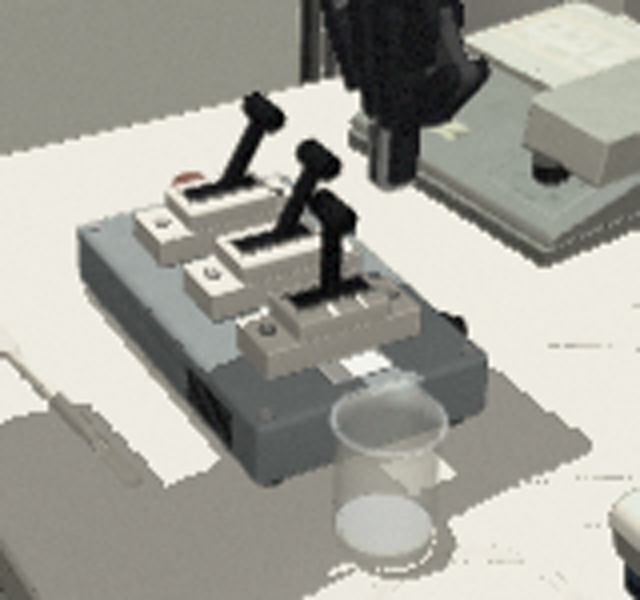

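View pics/wrist2.png

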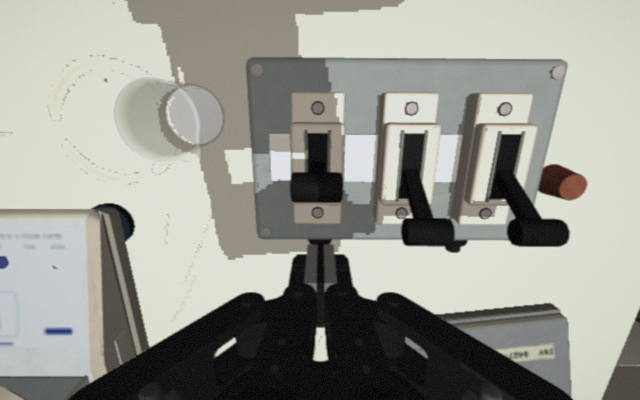

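The finger sits behind the bar and lines up sideways (bar at column 317, fingers at 320 in the wrist view). Lowering the last 18 mm.

>>> play_rows --steps '[[[0,0,0.018,0,0,0],[0,0,0,0,0,0],[0,0,0,0,0,0],[0.01,0,0,0,0,0],[0,0,0,0,0,0],[0,0,0,0,0,0]]]'

```text
t: 4.42
tcp_pos: [0.5572, 0.1594, 0.1387]
tool_rot: [-0.008, 1.0, 0.0, 0.0]
force: [-0.5, -0.3, -0.4]
finger_gap: 0.001
```

```bash
cat > mon.py <<'E'
from h import *
s=manip.sense();print(s['tcp_pos'].round(4),s['force'].round(2),s['t'],s['tool_rot'].round(4))
p=manip.snapshot('wrist')
o=[(round(r['score'],2),np.round(r['point'],1)) for r in manip.pinpoint('tripped_grip',p)[:2]];print(o)
import sys
if len(sys.argv)>1: save(p,sys.argv[1])
E
python3 mon.py w3
```

```text
[0.5572 0.1594 0.1387] [-0.46 -0.26 -0.38] 4.425 [-8.1e-03  1.0e+00  0.0e+00  3.0e-04]
[(0.79, array([318.9, 214. ])), (0.63, array([393.1, 160.3]))]
```

View pics/w3.png

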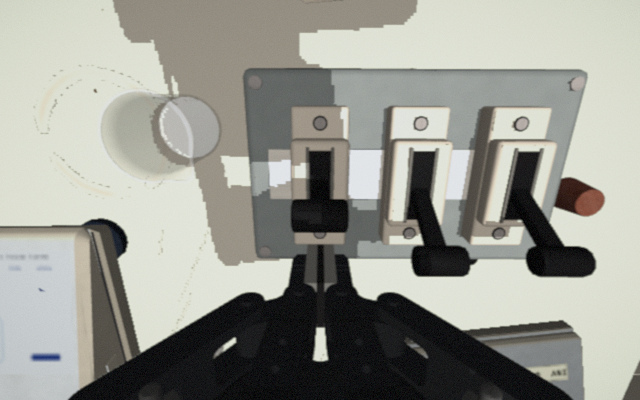

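>>> play_rows --steps '[[[0.004,0,0.002,0,0,0],[0.004,0,0,0,0,0],[0.004,0,0,0,0,0],[0.003,0,0,0,0,0],[0.003,0,0,0,0,0],[0,0,0,0,0,0]]]'

```text
t: 5.28
tcp_pos: [0.5391, 0.1591, 0.1364]
tool_rot: [-0.008, 1.0, 0.0, 0.0]
force: [1.5, 0.3, 0.5]
finger_gap: -0.001
```

```bash
python3 mon.py w4
```

```text
[0.5391 0.1591 0.1364] [1.54 0.32 0.49] 5.275 [-0.0081  1.      0.      0.    ]
[(0.62, array([319.4, 213.4])), (0.61, array([318.8, 237.7]))]
```

View pics/w4.png

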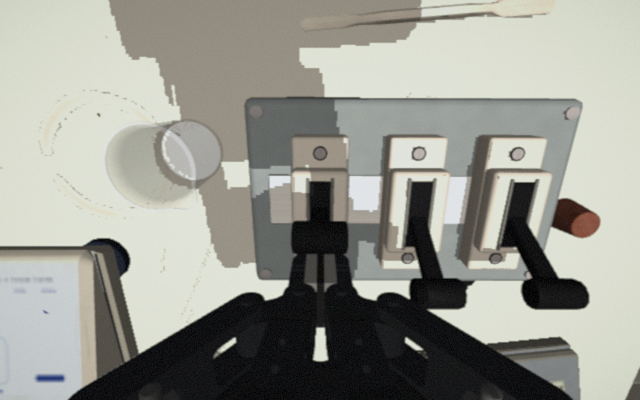

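In contact. The finger now touches the bar (319,236), with light force. Advancing in small steps.

>>> play_rows --steps '[[[0.002,0,0,0,0,0],[0.002,0,0,0,0,0],[0.002,0,0,0,0,0],[0,0,0,0,0,0]]]'

```text
t: 5.88
tcp_pos: [0.5329, 0.159, 0.1362]
tool_rot: [-0.008, 1.0, -0.0, -0.0]
force: [1.5, 0.5, -1.2]
finger_gap: 0.001
```

>>> play_rows --steps '[[[0.002,0,0,0,0,0],[0.001,0,0,0,0,0],[0,0,0,0,0,0]]]'

```text
t: 6.25
tcp_pos: [0.5301, 0.1589, 0.1363]
tool_rot: [-0.008, 1.0, -0.0, -0.0]
force: [1.5, 0.2, -0.8]
finger_gap: -0.001
```

>>> play_rows --steps '[[[0.001,0,0,0,0,0],[0.001,0,0,0,0,0],[0,0,0,0,0,0]]]'

```text
t: 6.62
tcp_pos: [0.5282, 0.1589, 0.1363]
tool_rot: [-0.008, 1.0, -0.0, -0.0]
force: [2.5, -0.1, -2.6]
finger_gap: 0.001
```

>>> play_rows --steps '[[[0.0015,0,0,0,0,0],[0.0015,0,0,0,0,0],[0,0,0,0,0,0]]]'

```text
t: 7.0
tcp_pos: [0.526, 0.1589, 0.1364]
tool_rot: [-0.008, 1.0, 0.0, 0.001]
force: [4.9, -0.9, -4.0]
finger_gap: -0.003
```

```bash
python3 mon.py w5;python3 - <<'E'
from h import *
p=manip.snapshot('scene')
i=p['img'][150:300,260:420,::-1];cv2.imwrite('pics/s5c.png',cv2.resize(i,None,fx=4,fy=4,interpolation=2))
for k in range(4):print(manip.sense()['force']);manip.snapshot('top')
E
```

```text
[0.526  0.1589 0.1364] [ 4.93 -0.85 -3.97] 7.0 [-8.1e-03  1.0e+00  1.0e-04  1.0e-03]
[(0.63, array([321.5, 234.3])), (0.59, array([198.6, 163. ]))]
[ 5.25344729  0.09960629 -4.04346928]
[ 5.37502752  0.66323764 -4.13301374]
[ 4.91585364 -0.20469218 -4.14362868]
[ 5.20619983 -0.38943916 -3.70216166]
```

View pics/s5c.png

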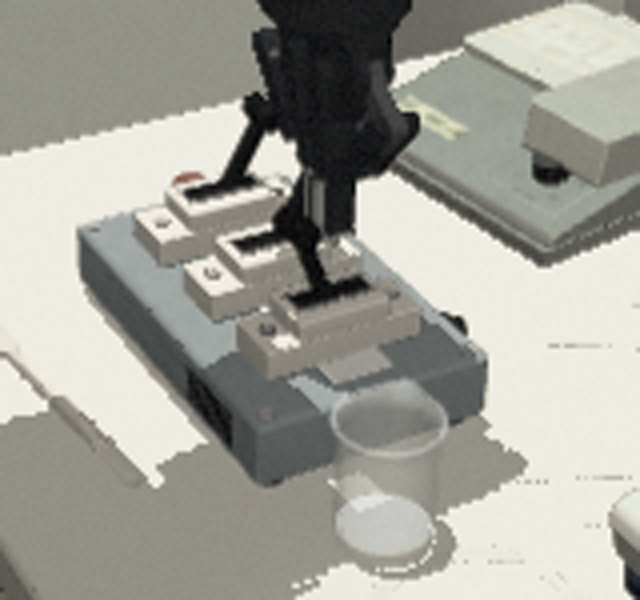

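View pics/w5.png

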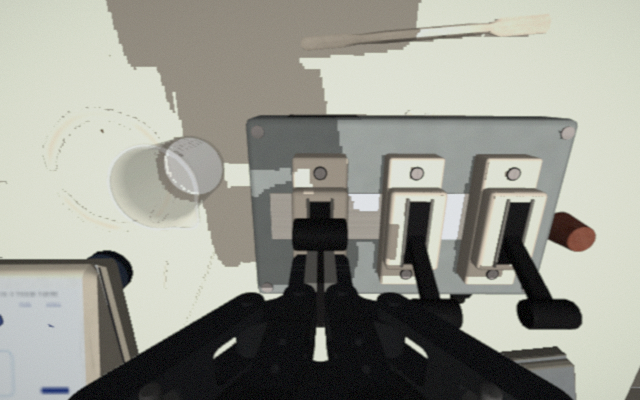

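The lever leans toward the robot at about -0.35. Friction is dragging the finger down (Fz about -4), so I'll tilt the tool along with the lever. The push then follows the bar's arc.

>>> play_rows --steps '[[[0,0,0,0,-8,0],[0,0,0.001,0,-8,0],[0,0,0,0,0,0],[0,0,0,0,0,0]]]'

```text
t: 7.85
tcp_pos: [0.5255, 0.1589, 0.1356]
tool_rot: [-0.008, 0.99, 0.001, 0.138]
force: [1.1, 0.8, 1.6]
finger_gap: 0.001
```

```bash
python3 mon.py w6
```

```text
[0.5255 0.1589 0.1356] [1.15 0.83 1.64] 7.85 [-0.0079  0.9904  0.0011  0.138 ]
[(0.64, array([318.3, 241.2]))]
```

>>> play_rows --steps '[[[0.002,0,0,0,0,0],[0.002,0,0,0,0,0],[0,0,0,0,0,0]]]'

```text
t: 8.32
tcp_pos: [0.5219, 0.1588, 0.1344]
tool_rot: [-0.008, 0.99, 0.001, 0.14]
force: [1.8, 0.3, 2.3]
finger_gap: 0.002
```

>>> play_rows --steps '[[[0.001,0,0,0,0,0],[0.001,0,0,0,0,0],[0,0,0,0,0,0]]]'

```text
t: 8.7
tcp_pos: [0.5211, 0.1588, 0.1342]
tool_rot: [-0.008, 0.99, 0.001, 0.141]
force: [5.3, -0.7, 2.1]
finger_gap: 0.001
```

>>> play_rows --steps '[[[0.001,0,0,0,0,0],[0,0,0,0,0,0]]]'

```text
t: 8.95
tcp_pos: [0.5209, 0.1588, 0.1342]
tool_rot: [-0.008, 0.99, 0.001, 0.142]
force: [6.3, -0.6, 1.0]
finger_gap: 0.005
```

>>> play_rows --steps '[[[0.001,0,0,0,0,0],[0,0,0,0,0,0]]]'

```text
t: 9.2
tcp_pos: [0.5196, 0.1588, 0.1338]
tool_rot: [-0.008, 0.99, 0.001, 0.141]
force: [5.1, 0.1, 2.0]
finger_gap: -0.002
```

>>> play_rows --steps '[[[0.001,0,0,0,0,0],[0,0,0,0,0,0]]]'

```text
t: 9.45
tcp_pos: [0.5189, 0.1588, 0.1336]
tool_rot: [-0.008, 0.99, 0.001, 0.142]
force: [6.2, 0.1, 1.0]
finger_gap: 0.0
```

>>> play_rows --steps '[[[0.001,0,0,0,0,0],[0,0,0,0,0,0]]]'

```text
t: 9.7
tcp_pos: [0.5183, 0.1588, 0.1334]
tool_rot: [-0.008, 0.99, 0.001, 0.142]
force: [7.2, -1.1, 2.4]
finger_gap: -0.001
```

>>> play_rows --steps '[[[0.001,0,0,0,0,0],[0,0,0,0,0,0]]]'

```text
t: 9.95
tcp_pos: [0.517, 0.1588, 0.133]
tool_rot: [-0.008, 0.99, 0.001, 0.142]
force: [6.5, -0.0, 1.2]
finger_gap: -0.001
```

>>> play_rows --steps '[[[0.0015,0,0,0,0,0],[0,0,0,0,0,0]]]'

```text
t: 10.2
tcp_pos: [0.5159, 0.1588, 0.1327]
tool_rot: [-0.008, 0.99, 0.001, 0.142]
force: [7.2, 0.1, 0.4]
finger_gap: 0.002
```

>>> play_rows --steps '[[[0.0015,0,0,0,0,0],[0,0,0,0,0,0]]]'

```text
t: 10.45
tcp_pos: [0.5154, 0.1588, 0.1325]
tool_rot: [-0.008, 0.99, 0.001, 0.143]
force: [8.6, -0.2, -0.0]
finger_gap: -0.004
```

>>> play_rows --steps '[[[0.001,0,0,0,0,0],[0,0,0,0,0,0]]]'

```text
t: 10.7
tcp_pos: [0.5151, 0.1588, 0.1324]
tool_rot: [-0.008, 0.99, 0.002, 0.144]
force: [9.7, -1.1, 0.0]
finger_gap: -0.004
```

```bash
python3 mon.py w7; python3 - <<'E'
from h import *
p=manip.snapshot('scene')
i=p['img'][150:300,260:420,::-1];cv2.imwrite('pics/s7c.png',cv2.resize(i,None,fx=4,fy=4,interpolation=2))
for k in range(3):print(manip.sense()['force']);manip.snapshot('top')
E
```

```text
[0.5151 0.1588 0.1324] [ 9.68 -1.14  0.03] 10.7 [-0.008   0.9896  0.0016  0.1437]
[(0.98, array([320.6, 239.5])), (0.57, array([393.9, 168.2]))]
[ 9.10405637 -0.92586191  0.54257168]
[ 9.36861142 -0.73955161 -0.09034248]
[ 8.39632981 -0.79585207 -0.62244178]
```

View pics/s7c.png

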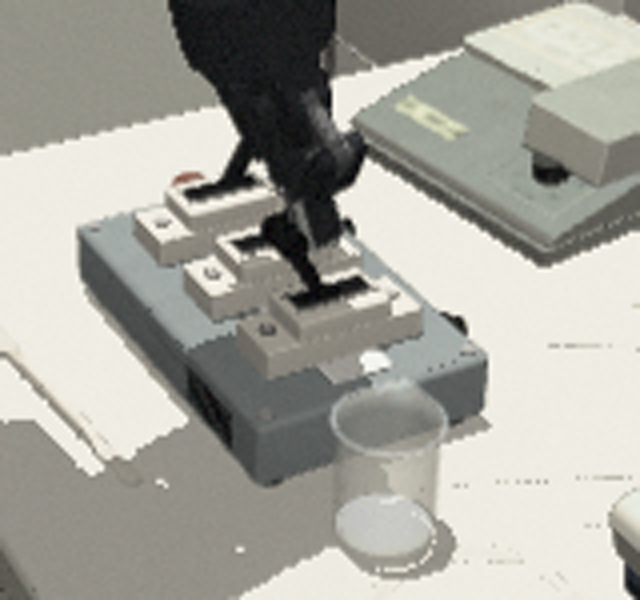

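On the stop now. I'll push up to about 18 N.

>>> play_rows --steps '[[[0.0015,0,0,0,0,0],[0,0,0,0,0,0]]]'

```text
t: 11.25
tcp_pos: [0.514, 0.1588, 0.132]
tool_rot: [-0.008, 0.99, 0.002, 0.144]
force: [9.5, -0.2, -0.7]
finger_gap: -0.002
```

>>> play_rows --steps '[[[0.0015,0,0,0,0,0],[0,0,0,0,0,0]]]'

```text
t: 11.5
tcp_pos: [0.5133, 0.1588, 0.1318]
tool_rot: [-0.008, 0.989, 0.002, 0.145]
force: [11.5, -0.3, -2.4]
finger_gap: 0.003
```

>>> play_rows --steps '[[[0.0015,0,0,0,0,0],[0,0,0,0,0,0]]]'

```text
t: 11.75
tcp_pos: [0.5129, 0.1588, 0.1317]
tool_rot: [-0.008, 0.989, 0.002, 0.146]
force: [12.9, -0.7, -2.3]
finger_gap: -0.0
```

>>> play_rows --steps '[[[0.0015,0,0,0,0,0],[0,0,0,0,0,0]]]'

```text
t: 12.0
tcp_pos: [0.5125, 0.1588, 0.1316]
tool_rot: [-0.008, 0.989, 0.002, 0.147]
force: [14.0, -0.5, -3.7]
finger_gap: -0.001
```

>>> play_rows --steps '[[[0.0015,0,0,0,0,0],[0,0,0,0,0,0]]]'

```text
t: 12.25
tcp_pos: [0.5119, 0.1588, 0.1313]
tool_rot: [-0.008, 0.989, 0.002, 0.148]
force: [15.6, -0.2, -4.3]
finger_gap: 0.0
```

>>> play_rows --steps '[[[0.0015,0,0,0,0,0],[0,0,0,0,0,0]]]'

```text
t: 12.5
tcp_pos: [0.5105, 0.1588, 0.1309]
tool_rot: [-0.008, 0.989, 0.002, 0.148]
force: [15.2, -0.9, -4.4]
finger_gap: -0.0
```

>>> play_rows --steps '[[[0,0,0.001,0,0,0],[0.001,0,0,0,0,0],[0,0,0,0,0,0]]]'

```text
t: 12.88
tcp_pos: [0.5096, 0.1588, 0.1302]
tool_rot: [-0.008, 0.989, 0.002, 0.148]
force: [13.2, -1.0, 0.5]
finger_gap: -0.002
```

>>> play_rows --steps '[[[0.0015,0,0.0005,0,0,0],[0,0,0,0,0,0]]]'

```text
t: 13.12
tcp_pos: [0.5092, 0.1588, 0.1299]
tool_rot: [-0.008, 0.989, 0.002, 0.149]
force: [13.9, -2.3, 3.5]
finger_gap: 0.001
```

>>> play_rows --steps '[[[0.0015,0,0,0,0,0],[0,0,0,0,0,0]]]'

```text
t: 13.38
tcp_pos: [0.5089, 0.1588, 0.1299]
tool_rot: [-0.008, 0.989, 0.002, 0.15]
force: [14.5, -2.1, 3.7]
finger_gap: 0.003
```

>>> play_rows --steps '[[[0.0015,0,0,0,0,0],[0,0,0,0,0,0]]]'

```text
t: 13.62
tcp_pos: [0.5087, 0.1589, 0.1298]
tool_rot: [-0.008, 0.988, 0.002, 0.152]
force: [17.4, -1.3, 1.4]
finger_gap: -0.003
```

>>> play_rows --steps '[[[0.001,0,0.0003,0,0,0],[0,0,0,0,0,0]]]'

```text
t: 13.88
tcp_pos: [0.5084, 0.1589, 0.1297]
tool_rot: [-0.008, 0.988, 0.002, 0.152]
force: [18.1, -2.9, 4.6]
finger_gap: -0.0
```

>>> play_rows --steps '[[[0.001,0,0.0003,0,0,0],[0,0,0,0,0,0]]]'

```text
t: 14.12
tcp_pos: [0.5082, 0.1589, 0.1295]
tool_rot: [-0.008, 0.988, 0.003, 0.153]
force: [16.7, -2.8, 6.2]
finger_gap: -0.004
```

That's about 18 N along the bar's path, so the catch should have taken. Now I'll retreat, rise and cross over to the near side.

>>> play_rows --steps '[[[-0.004,0,0,0,0,0],[-0.008,0,0,0,0,0],[-0.012,0,0,0,0,0],[-0.018,0,0,0,0,0],[-0.018,0,0,0,0,0],[-0.01,0,0,0,0,0],[0,0,0,0,0,0],[0,0,0,0,0,0]]]'

```text
t: 15.12
tcp_pos: [0.5612, 0.1594, 0.143]
tool_rot: [-0.008, 0.99, 0.001, 0.137]
force: [-1.0, -0.2, -0.1]
finger_gap: -0.0
```

```bash
python3 mon.py w8; python3 - <<'E'
from h import *
p=manip.snapshot('scene')
i=p['img'][150:300,260:420,::-1];cv2.imwrite('pics/s8c.png',cv2.resize(i,None,fx=4,fy=4,interpolation=2))
E
```

```text
[0.5612 0.1594 0.143 ] [-0.96 -0.21 -0.11] 15.125 [-0.0081  0.9905  0.001   0.1374]
[(0.93, array([320.7, 199.1]))]
```

View pics/s8c.png

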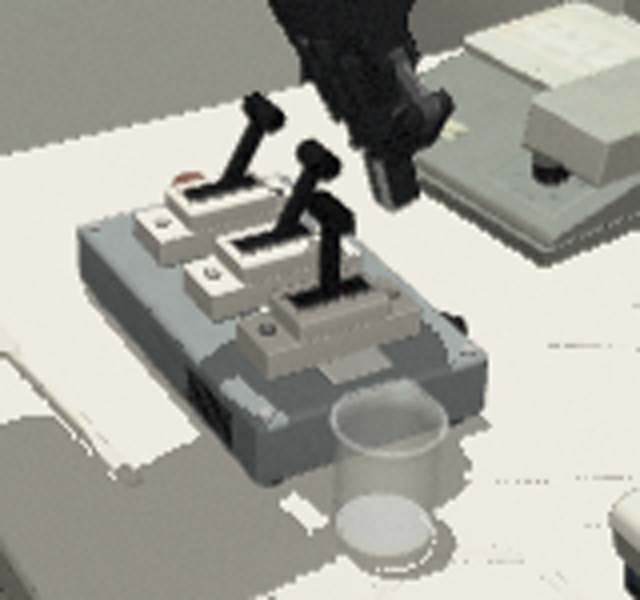

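The lever came back upright, as expected. Crossing over.

>>> play_rows --steps '[[[0,0,-0.03,0,0,0],[0,0,-0.03,0,0,0],[0,0,0,0,8,0],[0,0,0,0,8,0],[0.035,0,0,0,0,0],[0.035,0,0,0,0,0],[0,0,0,0,8,0],[0,0,0,0,8,0],[0,0,0,0,0,0],[0,0,0,0,0,0]]]'

```text
t: 16.52
tcp_pos: [0.4754, 0.158, 0.2013]
tool_rot: [-0.008, 0.99, -0.001, -0.139]
force: [-0.1, -0.2, 0.6]
finger_gap: -0.002
```

```bash
python3 mon.py w9
```

```text
[0.4754 0.158  0.2013] [-0.07 -0.23  0.57] 16.525 [-0.0081  0.9902 -0.0012 -0.1392]
[]
```

View pics/w9.png

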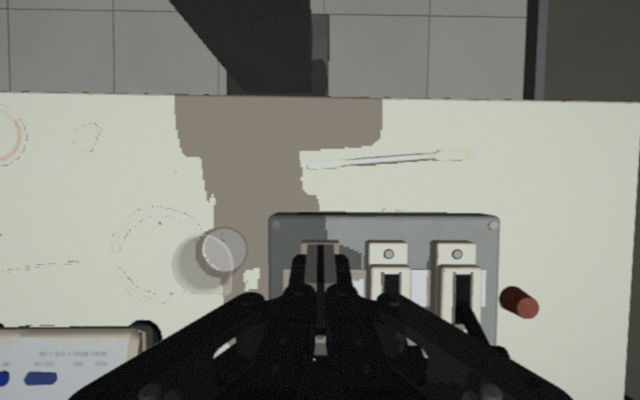

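>>> play_rows --steps '[[[-0.012,0,0.0165,0,0,0],[-0.012,0,0.0165,0,0,0],[-0.012,0,0.0165,0,0,0],[0,0,0,0,0,0],[0,0,0,0,0,0]]]'

```text
t: 17.25
tcp_pos: [0.4973, 0.1584, 0.1437]
tool_rot: [-0.008, 0.99, -0.001, -0.14]
force: [0.1, -0.6, -0.4]
finger_gap: 0.004
```

```bash
python3 mon.py w10; python3 - <<'E'
from h import *
p=manip.snapshot('scene')
i=p['img'][150:300,260:420,::-1];cv2.imwrite('pics/s10c.png',cv2.resize(i,None,fx=4,fy=4,interpolation=2))
E
```

```text
[0.4973 0.1584 0.1437] [ 0.09 -0.62 -0.4 ] 17.25 [-0.008   0.9902 -0.0012 -0.1397]
[(0.59, array([322.1, 332.2]))]
```

View pics/s10c.png

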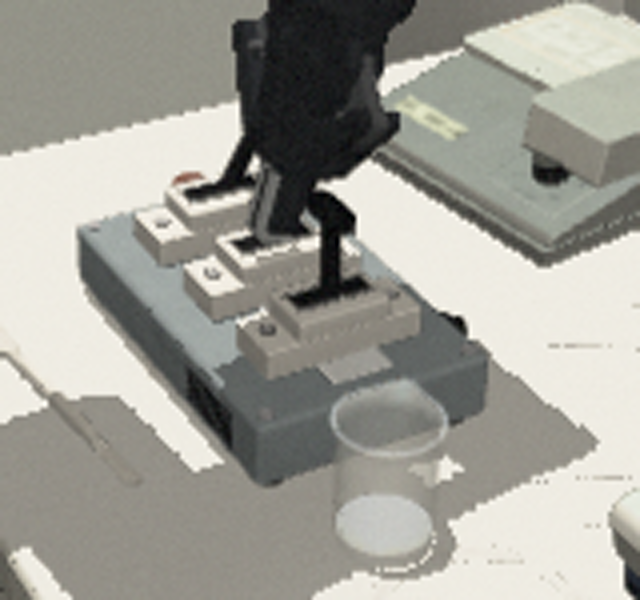

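>>> play_rows --steps '[[[-0.006,0,0,0,0,0],[-0.004,0,0,0,0,0],[-0.003,0,0,0,0,0],[-0.003,0,0,0,0,0],[-0.003,0,0,0,0,0],[0,0,0,0,0,0]]]'

```text
t: 18.15
tcp_pos: [0.5147, 0.1587, 0.139]
tool_rot: [-0.008, 0.99, -0.001, -0.14]
force: [-2.8, 0.2, 3.2]
finger_gap: 0.001
```

>>> play_rows --steps '[[[-0.002,0,0,0,0,0],[-0.002,0,0,0,0,0],[-0.002,0,0,0,0,0],[0,0,0,0,0,0]]]'

```text
t: 18.65
tcp_pos: [0.52, 0.1588, 0.1377]
tool_rot: [-0.008, 0.99, -0.001, -0.141]
force: [-4.2, -1.3, 4.5]
finger_gap: -0.0
```

>>> play_rows --steps '[[[-0.002,0,0,0,0,0],[-0.002,0,0,0,0,0],[0,0,0,0,0,0]]]'

```text
t: 19.02
tcp_pos: [0.5235, 0.1589, 0.1367]
tool_rot: [-0.008, 0.99, -0.001, -0.141]
force: [-3.2, 0.2, 6.4]
finger_gap: -0.004
```

>>> play_rows --steps '[[[-0.002,0,0,0,0,0],[-0.002,0,0,0,0,0],[0,0,0,0,0,0]]]'

```text
t: 19.4
tcp_pos: [0.5293, 0.159, 0.1351]
tool_rot: [-0.008, 0.99, -0.001, -0.139]
force: [-0.5, 0.5, 1.4]
finger_gap: -0.001
```

>>> play_rows --steps '[[[-0.002,0,0,0,0,0],[-0.002,0,0,0,0,0],[0,0,0,0,0,0]]]'

```text
t: 19.77
tcp_pos: [0.5334, 0.159, 0.1337]
tool_rot: [-0.008, 0.99, -0.001, -0.139]
force: [-0.3, -0.7, 1.9]
finger_gap: -0.0
```

>>> play_rows --steps '[[[-0.002,0,0,0,0,0],[-0.001,0,0,0,0,0],[0,0,0,0,0,0]]]'

```text
t: 20.15
tcp_pos: [0.5361, 0.159, 0.133]
tool_rot: [-0.008, 0.99, -0.001, -0.139]
force: [-0.0, 0.8, 1.1]
finger_gap: 0.002
```

```bash
python3 mon.py w11; python3 - <<'E'
from h import *
p=manip.snapshot('scene')
i=p['img'][150:300,260:420,::-1];cv2.imwrite('pics/s11c.png',cv2.resize(i,None,fx=4,fy=4,interpolation=2))
E
```

```text
[0.5361 0.159  0.133 ] [-0.03  0.81  1.13] 20.15 [-0.0081  0.9903 -0.0011 -0.1389]
[]
```

View pics/s11c.png

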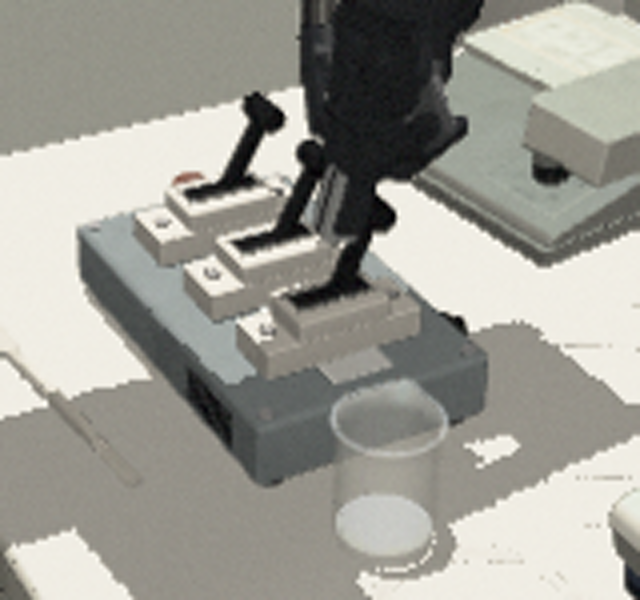

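The lever snapped over and the force fell to about zero. Now the on stop.

>>> play_rows --steps '[[[-0.002,0,0,0,0,0],[-0.002,0,0,0,0,0],[0,0,0,0,0,0]]]'

```text
t: 20.68
tcp_pos: [0.5397, 0.1591, 0.1318]
tool_rot: [-0.008, 0.99, -0.001, -0.139]
force: [-1.9, -0.1, 1.3]
finger_gap: 0.003
```

>>> play_rows --steps '[[[-0.002,0,0,0,0,0],[-0.001,0,0,0,0,0],[0,0,0,0,0,0]]]'

```text
t: 21.05
tcp_pos: [0.5422, 0.1591, 0.1309]
tool_rot: [-0.008, 0.99, -0.001, -0.14]
force: [-2.3, -0.7, -0.4]
finger_gap: 0.0
```

>>> play_rows --steps '[[[-0.0015,0,0,0,0,0],[-0.001,0,0,0,0,0],[0,0,0,0,0,0]]]'

```text
t: 21.42
tcp_pos: [0.5443, 0.1591, 0.1301]
tool_rot: [-0.008, 0.99, -0.001, -0.14]
force: [-5.1, -0.8, -2.4]
finger_gap: -0.001
```

>>> play_rows --steps '[[[-0.0015,0,0.0005,0,0,0],[-0.001,0,0,0,0,0],[0,0,0,0,0,0]]]'

```text
t: 21.8
tcp_pos: [0.5459, 0.1592, 0.1292]
tool_rot: [-0.008, 0.99, -0.001, -0.141]
force: [-6.5, -1.0, 1.5]
finger_gap: -0.001
```

>>> play_rows --steps '[[[-0.0015,0,0.0005,0,0,0],[0,0,0,0,0,0]]]'

```text
t: 22.05
tcp_pos: [0.5468, 0.1592, 0.1287]
tool_rot: [-0.008, 0.99, -0.001, -0.141]
force: [-6.9, -1.4, 2.7]
finger_gap: 0.001
```

>>> play_rows --steps '[[[-0.0015,0,0.0003,0,0,0],[0,0,0,0,0,0]]]'

```text
t: 22.3
tcp_pos: [0.5476, 0.1592, 0.1282]
tool_rot: [-0.008, 0.99, -0.001, -0.142]
force: [-8.6, -0.2, 3.8]
finger_gap: 0.002
```

>>> play_rows --steps '[[[-0.0015,0,0.0002,0,0,0],[0,0,0,0,0,0]]]'

```text
t: 22.55
tcp_pos: [0.5483, 0.1592, 0.1279]
tool_rot: [-0.008, 0.99, -0.001, -0.143]
force: [-8.6, -0.8, 5.1]
finger_gap: -0.0
```

>>> play_rows --steps '[[[-0.0015,0,0,0,0,0],[0,0,0,0,0,0]]]'

```text
t: 22.8
tcp_pos: [0.5487, 0.1592, 0.1276]
tool_rot: [-0.008, 0.99, -0.001, -0.144]
force: [-10.3, -0.9, 7.5]
finger_gap: 0.001
```

About 12 N on the on stop. Backing off and clearing.

>>> play_rows --steps '[[[0.004,0,0,0,0,0],[0.008,0,0,0,0,0],[0.015,0,0,0,0,0],[0.025,0,0,0,0,0],[0.02,0,-0.03,0,0,0],[0.02,0,-0.05,0,0,0],[0.03,0,-0.05,0,0,0],[0,0,0,0,0,0],[0,0,0,0,0,0],[0,0,0,0,0,0]]]'

```text
t: 24.05
tcp_pos: [0.4709, 0.1579, 0.2839]
tool_rot: [-0.008, 0.99, -0.001, -0.14]
force: [-0.0, -0.5, -0.4]
finger_gap: -0.0
```

```bash
python3 mon.py w12; python3 - <<'E'
from h import *
for n in('scene','top'):
    p=manip.snapshot(n)
    i=p['img'][150:300,260:420,::-1] if n=='scene' else p['img'][120:270,240:400,::-1];cv2.imwrite('pics/%s12c.png'%n,cv2.resize(i,None,fx=4,fy=4,interpolation=2))
    for l,z in(('beaker',0),('bung',0),('scoop',0)):
        for r in manip.pinpoint(l,p)[:1]: print(n,l,round(r['score'],2),np.round(atz(p,r['point'],z),4))
E
```

```text
[0.4709 0.1579 0.2839] [-0.02 -0.55 -0.38] 24.05 [-0.008   0.9901 -0.0012 -0.1402]
[]
scene beaker 0.91 [0.5014 0.0604 0.    ]
scene bung 0.36 [0.5059 0.0578 0.    ]
scene scoop 0.47 [0.404  0.2299 0.    ]
top bung 0.42 [0.541  0.3698 0.    ]
top scoop 0.55 [0.4032 0.2326 0.    ]
```

View pics/scene12c.png

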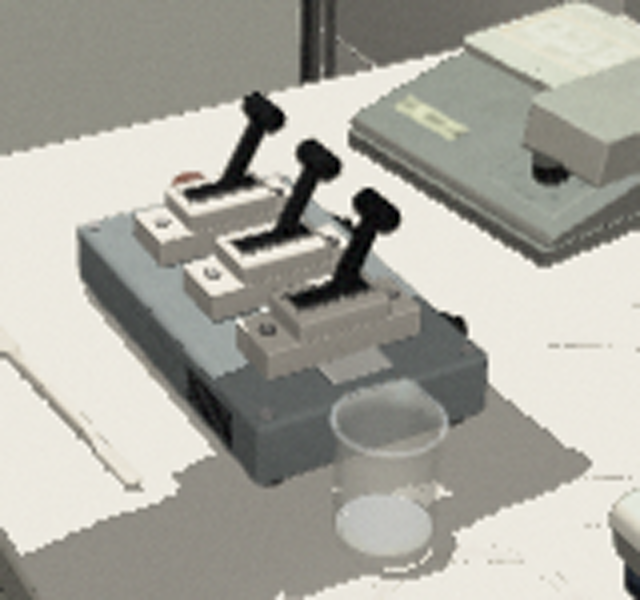

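View pics/top12c.png

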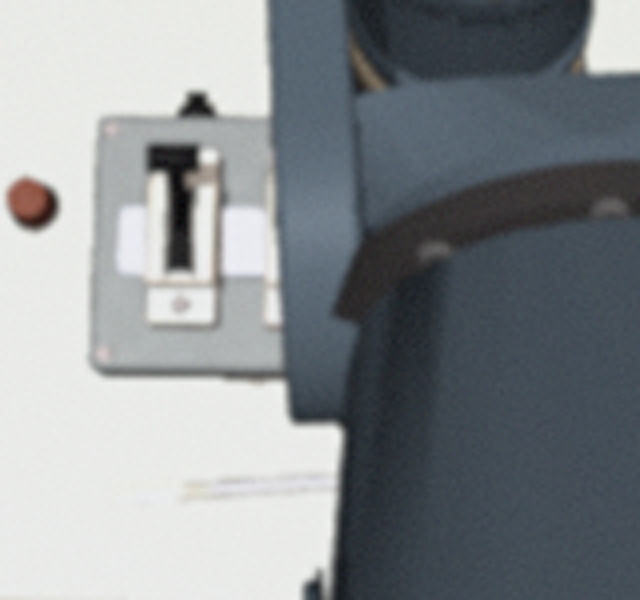

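All three levers lean away alike (bars at (262,112), (318,160) and (377,210) in the scene crop). The robot is clear and the beaker and scoop look undisturbed. Handing in.

```bash
python3 -c "
from station import manip
print(manip.sign_off())"
```

```text
the job is handed in; nothing more can be done
None
```

The right-hand breaker's lever now stays on by itself, and I handed the job in at about 24 s; the sign-off gave no verdict.

**What I did:** With the fingers shut, I pushed the lever toward the robot, tilting the tool to follow the bar. On the springy stop I reached about 18 N along the bar's path (readings up to about 19 N in total). I let it return upright, crossed over it, and threw it on to about 12 N on the on stop.

**Last checks:**
- **Levers:** In the scene picture, taken 1.25 s after I began backing off, all three levers lean away alike. I judged this by eye and did not measure the angles.
- **Robot:** It is clear of everything, and the wrist force reads about 0.
- **Bystanders:** Beaker, bung and scoop were found within about 10 mm of where they first appeared, which is about the scatter of the detector. The robot never went near them.

**Disagreements:** The detector's "bung" in the last scene view was really the beaker. In the last top view the arm hid the beaker and the tripped module, so those rest on the scene view alone.

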